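# Press the cap home on a sample bottle

## Robot

A 7-joint arm with a two-finger parallel gripper is mounted at the origin on the work surface. World frame = base frame: x ahead of the robot, y to its left, z up, the work surface at z = 0. Lengths are in m, angles in rad, forces in N, time in s.
With the tool pointing down it reaches from about 0.425 to 1.025 m from the base axis. Payload 3.6 kg.
Tool frame: the origin (TCP) lies on the mounting face of the last link; the fingertips stand 173 mm ahead of it and the grasp point (between the pads) lies 155 mm ahead of it; z points along the fingers, y is the line along which they close (so a half turn about z gives the same grasp; the last joint's range is limited). The gripper opens to 85 mm and grips with 20 to 120 N. Pads are 22 mm wide; open, the fingers measure 114 mm over their backs; the gripper's body (76 mm by 85 mm) begins 54 mm behind the grasp point. The pads swing forward as they close: fully open they stand 13 mm farther back than shut.
Start: joints at [1.204, 0.591, 0.048, 1.609, -0.033, 0.943, -0.034], TCP at [0.195, -0.698, 0.405] pointing down, gripper open.
Joint ranges: [-2.69, 2.69], [-0.47, 2.24], [-1.27, 1.36], [0.19, 2.51], [-1.53, 4.68], [0.08, 2.07], [-3.09, 3.09]. Speed limits (rad/s): [2.57, 2.57, 3.14, 3.14, 3.14, 3.14, 3.14].

## Interface

Orientations are given as a 3x3 rotation matrix whose columns are the frame's x, y, z axes.
In Python, from workcell import bot, viewer gives the robot as it stands.
- The arm moves only by the tool step_arm, never from a script. Its argument "moves" is a list of rows, each a list of 3 entries, a list of its own where there are three numbers: the turn, a rotation vector about the tool's x, y, z in degrees, then the shift along the tool's x, y, z in mm, then the opening in per cent of the stroke, from 0 (shut) to 100 (fully open). A call has 1 to 8 rows; each row shifts and turns the commanded pose from where the row before left it, along the tool's axes as they then stand; what a row does not reach is not made up. A row lasts 1/12 s, in which the tool goes at most 41.7 mm and 7.16 degrees, less where a joint would pass 70% of its speed; a pose out of reach is approached as far as the arm can. A call with a gripper value outside its range is refused whole. The fingers move at their own pace and stop on an object; "force" is the grip in N (left out, the last holds). Time passes only in rows, so rows that do not move let the fingers close. It gives the time, the measured TCP pose, the force, the opening and the grip force at its end, in the units of the state.
- bot.get_obs(): the state, without advancing time (a new reading comes with each control period).
- viewer.camera(name): name is "scene" or "side" or "wrist"; returns (picture, depth): 384x512x3 uint8, red, green, blue; 384x512 float32, m along the optical axis (not along the pixel's ray), 0 where there is no reading.
- viewer.calibration(name): a dict with "fx", "fy", "cx", "cy" (pixels), "k1" (the pictures are not rectified: a ray, as slopes to the right and down, at radius r is drawn at 1 + k1 r^2 times it, then the intrinsics apply), "eye" and "rotation" of the camera in the world. Camera axes: x right, y down, z forward; pixel columns grow to the right and rows downward; lengths in m; the calibration is good to about 2 mm. A picture is of the moment at which its call begins: read the wrist's pose just before it. calibration takes no time and is no camera call; for the wrist camera it gives the pose at the moment of the call.
- bot.sign_off(): hands the job in; it is judged then, once.
The state is a dict: "time": time; "q": joint angles; "joint_velocities": joint speeds; "joint_torque": joint torques, N m; "ee_pos": TCP position; "eef_rot": TCP orientation; "wrist_force": force on the tool from outside, world axes, zero at the start; "moment": the same for the moment, N m; "width": opening from 0.0 (shut) to 1.0 (fully open); "gripper_force": force on a finger pad.
Only numpy, scipy, OpenCV 4.12 (cv2) and the standard library are available. Lean on these libraries where they do the work, as an engineer would, in place of code of your own. Each camera call takes 0.05 s, during which the arm holds its last target. There are 200 camera calls.

## Task

One of the three sample bottles still has its cap standing proud. Stand that bottle in the press carriage without pushing its cap down, push the carriage fully in, press the treadle pedal right down to its stop so the ram seats the cap, and let the pedal spring back up. Then draw the carriage all the way out again with the capped bottle still standing in it, and leave the other bottles and glassware standing where they are.

Things in the scene. Friction and masses are not known exactly. Their poses are not given: they have to be found in the camera images.
- bottle: the bottle to be capped: round, white plastic, 60 mm diameter, straight up to 74 mm, then a shoulder up to 87 mm and a 29 mm wide neck; about 0.24 kg; its cap stands proud. Origin at the centre of its underside, z up its axis. Starts on the bench right of the press in one of three places, mixed with bottle_b and bottle_c. Can be gripped by the body or round the cap
- cap (a joint): how far the cap of the bottle has been pushed down, m: 0 = proud (start), 0.012 = skirt on the shoulder. It moves only when pushed down with about 9 N or more and stays where it is left. The press leaves it at about 0.010, which is seated
- cap_top (a point): centre of the top face of that red press-on cap (40 mm diameter, 22 mm tall), z up. Proud, the cap spans 100 to 122 mm above the bottle's underside and bare white neck shows below it
- bottle_b: same bottle already capped: cap from 88 to 110 mm above the underside, no bare neck. Origin at the centre of its underside. Leave it
- bottle_c: another bottle already capped, as bottle_b. Leave it
- beaker: glass beaker 70 mm diameter, 85 mm tall, origin at the centre of its underside. Leave it
- jar: clear closed bottle 72 mm diameter, 120 mm tall, origin at the centre of its underside. Leave it
- press: bench capping press, fixed; origin on the bench, x = the way the carriage slides in (roughly the robot's left), y = to the pedal side (roughly towards the robot), z up. Base plate 110 mm wide, 12 mm high, x -130 to 160 mm. Column x 110 to 155, z to 270 mm; from it a head overhangs (x 30 to 155, y +-32, z 200 to 270 mm)
- ram_face (a point): centre of the underside of the press ram, a 44 mm steel disc under the head at press x = 60 mm; 156 mm above the bench with the pedal up, 133 mm with it down
- shuttle (a joint): carriage slide, m: 0 = fully out, 0.12 = fully in (bottle under the ram). Slides with about 2 N friction and stays where it is left. Starts between 0 and 0.02
- nest (a point): on the carriage: the place for the bottle's underside, on the carriage top 22 mm above the bench; axes as the press. Fence walls 12 mm tall stand on its two sides (inner faces at y +-35 mm) and behind (inner face at x = +35 mm); its front (-x) is open. Moves with the carriage
- handle (a point): centre of the top of the carriage's black upright handle tab, 70 mm above the bench, 130 mm in front (-x) of the nest; the tab is 12 mm thick along x, 50 mm wide along y and 56 mm tall. Axes as the press; moves with the carriage
- pedal (a joint): treadle angle, rad: 0 = up (start), 0.30 = down on its stop. A spring returns it; it takes about 6 N at the pad to start and 11 N at the stop, about 16 N when capping. It drives the ram down
- pedal_pad (a point): centre of the pedal pad's top (80 mm along press x, 60 mm along y): 81 mm above the bench when up, 43 mm on the stop. Axes turn with the pedal. The pedal lies along press x, 125 mm to its +y side; its hinge (along press y, 30 mm above the bench) is 130 mm from the pad centre towards the column. When up it slopes 0.35 rad, higher at its free (-x) end
Mind the look-alikes: they are no part of the job. What is shaped like the bottle but blue or yellow is not meant.

How it is judged:
On the way, in this order (a step that is already met when the one before it is completed fails the run):
1. the bottle with the proud cap stands upright and let go in the carriage, carriage still out and cap still up (x of bottle in the frame of nest between -0.015 and 0.01 m and y of bottle in the frame of nest between -0.01 and 0.01 m and z of bottle in the frame of nest between -0.005 and 0.006 m and angle between bottle's own z axis and vertical below 0.08 rad and contact force between the fingers and bottle below 0.3 N and value of joint cap below 0.003 m and value of joint shuttle below 0.06 m), for 0.2 s.
2. the carriage is fully in with the bottle standing in it, cap still up (x of bottle in the frame of nest between -0.015 and 0.01 m and y of bottle in the frame of nest between -0.01 and 0.01 m and z of bottle in the frame of nest between -0.005 and 0.006 m and angle between bottle's own z axis and vertical below 0.08 rad and value of joint cap below 0.003 m and value of joint shuttle above 0.112 m), for 0.2 s.
3. the pedal is down on its stop and the ram has seated the cap (x of bottle in the frame of nest between -0.015 and 0.01 m and y of bottle in the frame of nest between -0.01 and 0.01 m and z of bottle in the frame of nest between -0.005 and 0.006 m and angle between bottle's own z axis and vertical below 0.08 rad and value of joint pedal above 0.27 rad and value of joint cap above 0.0075 m and value of joint shuttle above 0.11 m), for 0.2 s.
4. the pedal is back up, carriage still in (value of joint pedal below 0.03 rad and value of joint shuttle above 0.1 m), for 0.2 s.
At the end, for the whole second after the job is handed in: the bottle stands upright (within 0.08 rad) and at rest in the carriage nest (x -15 to +10 mm, y within 10 mm, on the carriage top), let go, its cap pushed down at least 7.5 mm; the carriage is out to within 12 mm; the pedal is up to within 0.03 rad (x of bottle in the frame of nest between -0.015 and 0.01 m and y of bottle in the frame of nest between -0.01 and 0.01 m and z of bottle in the frame of nest between -0.005 and 0.006 m and angle between bottle's own z axis and vertical below 0.08 rad and contact force between the fingers and bottle below 0.3 N and value of joint cap above 0.0075 m and value of joint shuttle below 0.012 m and value of joint pedal below 0.03 rad and linear speed of bottle below 0.02 m/s); the robot touches nothing.
It fails at once if bottle_b is knocked over or shifted more than 40 mm (distance of bottle_b from where it was at the start of the episode above 0.04 m or angle between bottle_b's own z axis and vertical above 0.35 rad).
It fails at once if bottle_c is knocked over or shifted more than 40 mm (distance of bottle_c from where it was at the start of the episode above 0.04 m or angle between bottle_c's own z axis and vertical above 0.35 rad).
It fails at once if beaker is knocked over or shifted more than 40 mm (distance of beaker from where it was at the start of the episode above 0.04 m or angle between beaker's own z axis and vertical above 0.35 rad).
It fails at once if jar is knocked over or shifted more than 40 mm (distance of jar from where it was at the start of the episode above 0.04 m or angle between jar's own z axis and vertical above 0.35 rad).
It also fails if it takes over 72 s, if anything falls off the work surface, if the arm or the gripper's body presses on something with over 40 N, if the wrist force passes 120 N, or if a joint passes its speed limit or range.

## Working session

There is one attempt and no reset: what is moved stays moved. The work goes in short steps, Python scripts to look and compute and a tool call to move; the robot and the scene stay as the last step left them, time stands still between calls to the robot, and variables do not carry over. Pictures are saved under pics/ and viewed, at most 10 in all, crops included, and the job is handed in when it is done.

Besides the shell and the picture viewer there is one more tool, called after ">>>" in YAML: its name, and indented under it one key for each argument. step_arm: Moves the arm, as the interface text tells. Its arguments: {"type":"object","properties":{"moves":{"type":"array"},"force":{"type":"number"}},"required":["moves"]}

```bash
mkdir -p pics; ls; cat > h.py <<'E'
import numpy as np, cv2
from workcell import bot, viewer
def snap(n):
    c=viewer.calibration(n); p,d=viewer.camera(n); return p,d,c
def ray(c,u,v):
    x,y=(u-c["cx"])/c["fx"],(v-c["cy"])/c["fy"]
    X,Y=x,y
    for _ in range(10):
        s=1+c["k1"]*(X*X+Y*Y); X,Y=x/s,y/s
    return np.array([X,Y,1.])
def onz(c,u,v,z):
    r=np.array(c["rotation"])@ray(c,u,v); e=np.array(c["eye"]); return e+r*(z-e[2])/r[2]
def pt(c,d,u,v):
    return np.array(c["eye"])+np.array(c["rotation"])@ray(c,u,v)*d[int(v),int(u)]
def cloud(c,d):
    v,u=np.mgrid[0:384,0:512]
    r=ray(c,u.ravel().astype(float),v.ravel().astype(float)) if 0 else None
    x,y=(u-c["cx"])/c["fx"],(v-c["cy"])/c["fy"]; X,Y=x.copy(),y.copy()
    for _ in range(10):
        s=1+c["k1"]*(X*X+Y*Y); X,Y=x/s,y/s
    P=np.stack([X*d,Y*d,d],-1)@np.array(c["rotation"]).T+np.array(c["eye"]); P[d==0]=np.nan
    return P
def save(n,p,s=1): cv2.imwrite("pics/"+n+".png",cv2.resize(cv2.cvtColor(p,cv2.COLOR_RGB2BGR),None,fx=s,fy=s))
E
python3 - <<'E'
from h import *
o=bot.get_obs(); print(o)
for n in ("scene","side"):
    p,d,c=snap(n); print(n,c); save(n,p,1.5); np.savez(n,p=p,d=d)
E
```

```text
pics
{'time': 0.0, 'q': array([ 1.2044883 ,  0.59214215,  0.04828468,  1.60984217, -0.03333481,
        0.94267907, -0.03368633]), 'joint_velocities': array([ 0.00015293,  0.00095467,  0.00114781,  0.0023023 , -0.00074807,
        0.00202674,  0.00062397]), 'joint_torque': array([-3.48630392e-04, -5.48688483e+01,  1.54661112e+00, -1.98121601e+01,
        9.47265507e-03,  8.90949246e-03, -9.76340459e-06]), 'ee_pos': array([ 0.19526215, -0.69775343,  0.40351605]), 'eef_rot': array([[ 9.62994961e-01,  2.69518491e-01, -6.99275970e-04],
       [ 2.69519382e-01, -9.62992553e-01,  2.15528839e-03],
       [-9.25074766e-05, -2.26400029e-03, -9.99997433e-01]]), 'wrist_force': array([-0.13968131, -0.37382585, -0.99782628]), 'moment': array([-0.03817994,  0.03752968, -0.01236625]), 'gripper_force': 0.0, 'width': 1.002552655752593}
scene {'fx': 423.7048311731354, 'fy': 423.7048311731354, 'cx': 254.049932044884, 'cy': 194.6282868570859, 'k1': -0.07364675719330825, 'eye': array([ 1.40617981, -0.81919539,  0.83837785]), 'rotation': array([[ 0.63991538,  0.42065019, -0.64308765],
       [ 0.76807901, -0.3759643 ,  0.51836809],
       [-0.02372636, -0.82565384, -0.56367791]])}
side {'fx': 377.34551839685116, 'fy': 377.34551839685116, 'cx': 260.3375555684437, 'cy': 190.8673793188041, 'k1': -0.06975539295951624, 'eye': array([0.12504392, 0.53558423, 0.80458189]), 'rotation': array([[-0.83746227, -0.36096652,  0.41031709],
       [-0.546475  ,  0.54668599, -0.63442849],
       [ 0.00469285, -0.75553796, -0.65508807]])}
```

View pics/scene.png

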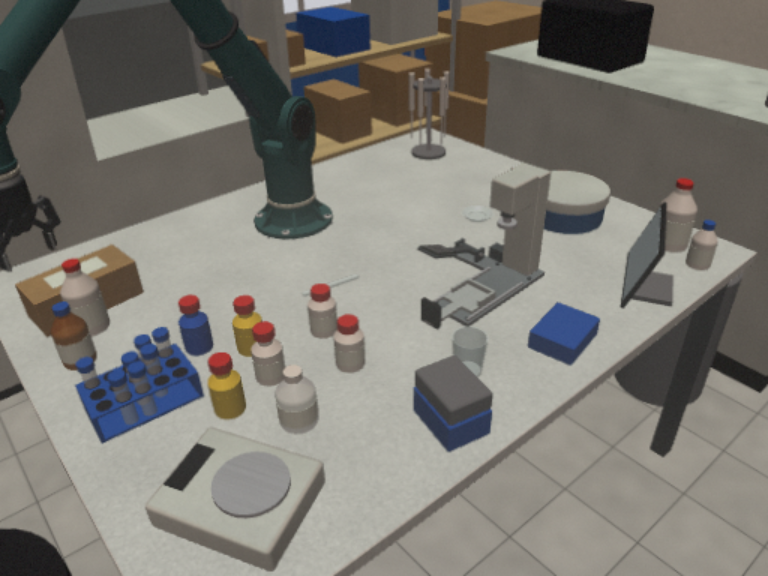

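View pics/side.png

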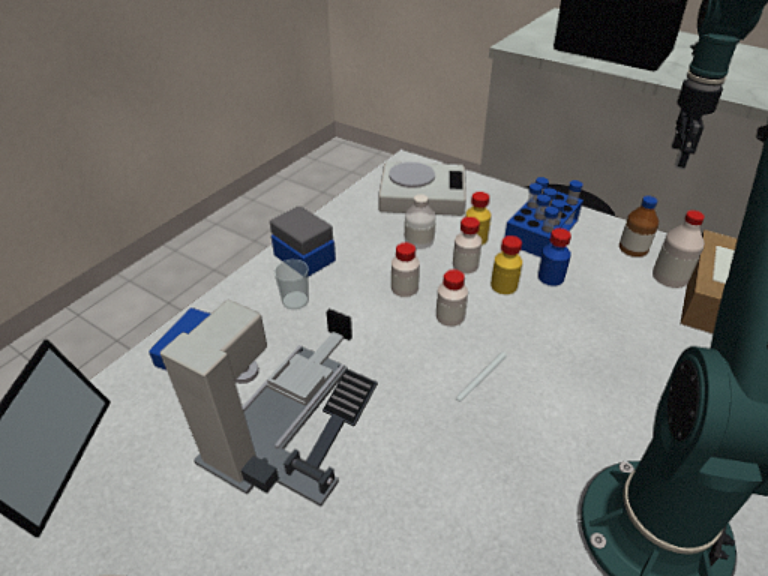

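Scene (768-px image): white red-capped candidates at (265,350), (320,310), (348,342). Look-alikes are yellow (227,385) and (246,325), blue (195,325), a large white bottle (82,297) and a jar (297,400). The press is at about (500,260) and the beaker at (469,352). In the side view the candidates are at (467,245), (452,298) and (405,268).

```bash
python3 - <<'E'
from h import *
for n in ("scene","side"):
    z=np.load(n+".npz"); p,d=z["p"],z["d"]; c=viewer.calibration(n); P=cloud(c,d)
    hsv=cv2.cvtColor(p,cv2.COLOR_RGB2HSV); m=((hsv[...,0]<8)|(hsv[...,0]>172))&(hsv[...,1]>140)&(hsv[...,2]>70)
    k,L,S,C=cv2.connectedComponentsWithStats(m.astype(np.uint8))
    print(n)
    for i in range(1,k):
        if S[i,4]<40: continue
        Q=P[L==i]; Q=Q[~np.isnan(Q[:,0])]; zt=np.percentile(Q[:,2],90); zlo=np.percentile(Q[:,2],3)
        T=Q[Q[:,2]>zt-.006]; print(C[i].round(0)*1.5,S[i,4],"z",zlo.round(3),zt.round(3),"c",((T.min(0)+T.max(0))/2).round(3),T.mean(0).round(3))
    save(n+"_c",p[170:300,90:280] if n=="scene" else p[110:240,250:390],4)
    # dark press items
    for zz,nm in ((.2,"head"),):
        Q=P[(P[...,2]>.255)&(P[...,2]<.285)&(P[...,0]>.3)&(P[...,1]>-.3)&(P[...,1]<.5)&(P[...,0]<.95)]
        if len(Q)>20: print(nm,len(Q),cv2.minAreaRect(Q[:,:2].astype(np.float32)),np.median(Q,0))
    dark=(hsv[...,2]<55)&(P[...,2]>.045)&(P[...,2]<.085)&(P[...,0]>.3)&(P[...,1]>-.3)&(P[...,1]<.4)
    k,L,S,C=cv2.connectedComponentsWithStats(dark.astype(np.uint8))
    for i in range(1,k):
        if S[i,4]<25: continue
        Q=P[L==i]; print("dark",C[i]*1.5,S[i,4],Q.min(0).round(3),Q.max(0).round(3),Q.mean(0).round(3),cv2.minAreaRect(Q[:,:2].astype(np.float32)))
E
```

```text
scene
[684. 183.] 64 z 0.132 0.179 c [0.782 0.658 0.177] [0.783 0.655 0.177]
[ 70.5 265.5] 76 z 0.154 0.17 c [ 0.121 -0.619  0.169] [ 0.124 -0.62   0.168]
[319.5 289.5] 61 z 0.106 0.11 c [ 0.481 -0.236  0.11 ] [ 0.48  -0.236  0.109]
[187.5 300. ] 75 z 0.117 0.122 c [ 0.351 -0.467  0.121] [ 0.352 -0.468  0.12 ]
[243. 300.] 72 z 0.118 0.123 c [ 0.426 -0.385  0.121] [ 0.427 -0.384  0.121]
[346.5 321. ] 88 z 0.105 0.11 c [ 0.604 -0.259  0.108] [ 0.604 -0.259  0.108]
[262.5 328.5] 97 z 0.116 0.122 c [ 0.53  -0.401  0.12 ] [ 0.53  -0.401  0.12 ]
[219. 360.] 124 z 0.111 0.122 c [ 0.557 -0.506  0.119] [ 0.558 -0.506  0.12 ]
head 448 ((0.6104236245155334, 0.2191316932439804), (0.08427516371011734, 0.12781354784965515), 7.233819961547852) [0.61590042 0.21704319 0.26705309]
dark [633.75       289.23214286] 28 [0.872 0.302 0.046] [0.887 0.312 0.084] [0.88  0.306 0.065] ((0.8799142241477966, 0.3057974576950073), (0.01610560715198517, 0.009348765015602112), 11.173659324645996)
dark [430.03278689 308.26229508] 61 [ 0.602 -0.066  0.045] [ 0.654 -0.056  0.07 ] [ 0.629 -0.062  0.056] ((0.6281160712242
[... 943 characters left out ...]
0250244), (0.13431133329868317, 0.06737124174833298), 27.941692352294922)
dark [338.51136364 318.92045455] 132 [ 0.6   -0.061  0.045] [ 0.648 -0.048  0.072] [ 0.622 -0.053  0.06 ] ((0.624069333076477, -0.053886424750089645), (0.04844279587268829, 0.009501585736870766), 6.888331890106201)
dark [ 89.45121951 384.14634146] 41 [0.869 0.305 0.045] [0.882 0.317 0.084] [0.875 0.311 0.065] ((0.8754502534866333, 0.31184375286102295), (0.013654066249728203, 0.009955358691513538), 22.685121536254883)
dark [345.35217391 405.63043478] 345 [0.457 0.073 0.046] [0.516 0.171 0.085] [0.485 0.11  0.074] ((0.48660820722579956, 0.12337545305490494), (0.059032294899225235, 0.09727775305509567), 4.335437297821045)
```

View pics/scene_c.png

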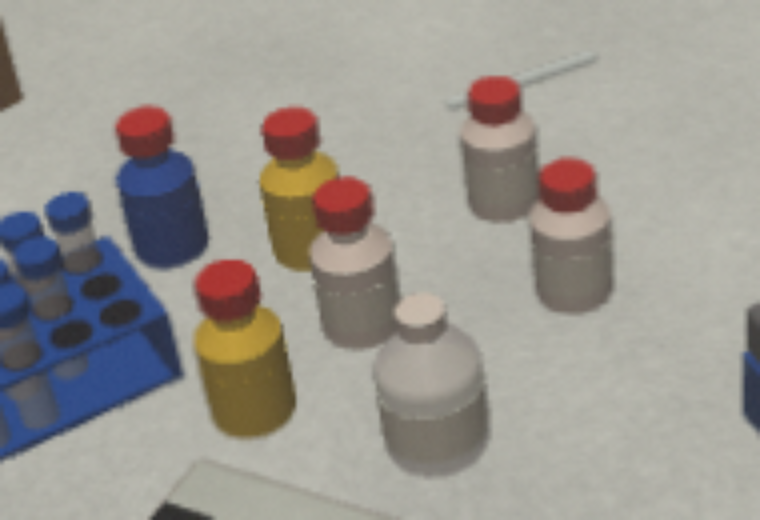

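The target is the bottle at about (0.528, -0.397): its cap top is at 0.121 and bare neck shows. The other two white bottles top out at 0.110. Moving above it now.

>>> step_arm:
  moves:
    - [[0,0,0],[36,-18,0],100]
    - [[0,0,0],[36,-18,0],100]
    - [[0,0,0],[36,-18,0],100]
    - [[0,0,0],[36,-18,0],100]
    - [[0,0,0],[36,-18,0],100]
    - [[0,0,0],[36,-18,0],100]
    - [[0,0,0],[36,-18,0],100]
    - [[0,0,0],[36,-18,0],100]
  force: 25

```text
time: 0.77
ee_pos: [0.4349, -0.4802, 0.4043]
eef_rot: [[0.963, 0.269, -0.001], [0.269, -0.963, 0.001], [-0.0, -0.001, -1.0]]
wrist_force: [-0.0, -0.6, 0.2]
width: 0.997
gripper_force: 0.0
```

>>> step_arm:
  moves:
    - [[0,0,0],[36,-18,0],100]
    - [[0,0,0],[36,-18,0],100]
    - [[0,0,0],[36,-18,0],100]
    - [[0,0,0],[0,0,0],100]
    - [[0,0,0],[0,0,0],100]
    - [[0,0,0],[0,0,0],100]

```text
time: 1.27
ee_pos: [0.5231, -0.4007, 0.4042]
eef_rot: [[0.963, 0.27, -0.002], [0.27, -0.963, -0.0], [-0.001, -0.0, -1.0]]
wrist_force: [-0.3, -1.2, -0.2]
width: 0.996
gripper_force: 0.0
```

```bash
cat >> h.py <<'E'
def rel(R,p,t):
    return (np.array(R).T@(np.array(t)-np.array(p))*1000).round(1)
def redcaps(p,d,c,box=None):
    P=cloud(c,d); hsv=cv2.cvtColor(p,cv2.COLOR_RGB2HSV); m=((hsv[...,0]<8)|(hsv[...,0]>172))&(hsv[...,1]>140)&(hsv[...,2]>60)
    k,L,S,C=cv2.connectedComponentsWithStats(m.astype(np.uint8))
    for i in range(1,k):
        if S[i,4]<60: continue
        Q=P[L==i]; Q=Q[~np.isnan(Q[:,0])]; zt=np.percentile(Q[:,2],90); T=Q[abs(Q[:,2]-zt)<.005]
        cc,r=cv2.minEnclosingCircle(T[:,:2].astype(np.float32)); print("cap",C[i].round(),S[i,4],zt.round(4),np.round(cc,4),round(r,4))
E
python3 - <<'E'
from h import *
o=bot.get_obs(); p,d,c=snap("wrist"); save("w1",p,1.5); print(o["time"],o["ee_pos"],o["eef_rot"].round(3).tolist()); redcaps(p,d,c)
print(c["eye"],np.array(c["rotation"]).round(3).tolist())
E
```

```text
1.2667 [ 0.52309451 -0.40072944  0.40417018] [[0.963, 0.27, -0.002], [0.27, -0.963, -0.0], [-0.001, -0.0, -1.0]]
cap [117.  54.] 2156 0.111 [ 0.6015 -0.2577] 0.0205
cap [255. 182.] 1534 0.1227 [ 0.5284 -0.3994] 0.02
cap [ 75. 183.] 1710 0.1107 [ 0.4773 -0.2339] 0.021
cap [374. 184.] 1718 0.1226 [ 0.5554 -0.5048] 0.0202
cap [211. 273.] 1392 0.1224 [ 0.426  -0.3823] 0.0206
[ 0.5873222  -0.38230857  0.37324106] [[0.27, -0.928, -0.256], [-0.963, -0.261, -0.071], [-0.001, 0.266, -0.964]]
```

View pics/w1.png

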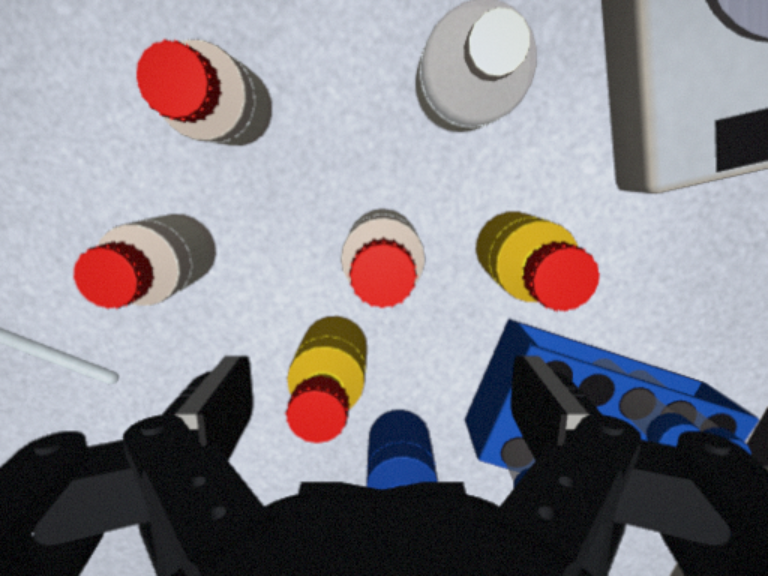

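The wrist view shows the proud cap at (382,272), centred between the fingers with clear space around it. Descending, then gripping the cap.

>>> step_arm:
  moves:
    - [[0,0,0],[5.5,0,25],100]
    - [[0,0,0],[0,0,25],100]
    - [[0,0,0],[0,0,25],100]
    - [[0,0,0],[0,0,25],100]
    - [[0,0,0],[0,0,20],100]
    - [[0,0,0],[0,0,18],100]
    - [[0,0,0],[0,0,0],100]
    - [[0,0,0],[0,0,0],100]

```text
time: 1.98
ee_pos: [0.5268, -0.4008, 0.2659]
eef_rot: [[0.964, 0.266, -0.003], [0.266, -0.964, 0.001], [-0.003, -0.001, -1.0]]
wrist_force: [-0.2, -0.6, 0.7]
width: 1.0
gripper_force: 0.0
```

>>> step_arm:
  moves:
    - [[0,0,0],[0,0,0],70]
    - [[0,0,0],[0,0,0],60]
    - [[0,0,0],[0,0,0],50]
    - [[0,0,0],[0,0,0],40]
    - [[0,0,0],[0,0,0],35]
    - [[0,0,0],[0,0,0],35]
    - [[0,0,0],[0,0,0],35]
    - [[0,0,0],[0,0,0],35]
  force: 25

```text
time: 2.65
ee_pos: [0.529, -0.3996, 0.268]
eef_rot: [[0.963, 0.269, 0.001], [0.269, -0.963, -0.001], [0.001, 0.001, -1.0]]
wrist_force: [-2.1, -0.0, 6.2]
width: 0.459
gripper_force: 26.5
```

>>> step_arm:
  moves:
    - [[0,0,0],[0,0,-8],35]
    - [[0,0,0],[0,0,-14],35]
    - [[0,0,0],[0,0,-25],35]
    - [[0,0,0],[0,0,-25],35]
    - [[0,0,0],[0,0,-25],35]
    - [[0,0,0],[0,0,-25],35]
    - [[0,0,0],[0,0,-20],35]
    - [[0,0,0],[0,0,-8],35]

```text
time: 3.32
ee_pos: [0.5291, -0.3997, 0.421]
eef_rot: [[0.963, 0.269, 0.005], [0.269, -0.963, -0.003], [0.004, 0.005, -1.0]]
wrist_force: [-0.0, -0.8, -2.4]
width: 0.46
gripper_force: 25.9
```

>>> step_arm:
  moves:
    - [[0,0,0],[7,-16,0],35]
    - [[0,0,0],[12,-26,0],35]
    - [[0,0,0],[14,-32,0],35]
    - [[0,0,0],[14,-32,0],35]
    - [[0,0,0],[14,-32,0],35]
    - [[0,0,0],[14,-32,0],35]
    - [[0,0,0],[14,-32,0],35]
    - [[0,0,0],[14,-32,0],35]

```text
time: 3.98
ee_pos: [0.5642, -0.1445, 0.4163]
eef_rot: [[0.963, 0.269, -0.001], [0.269, -0.963, 0.0], [-0.001, -0.001, -1.0]]
wrist_force: [0.3, 0.5, -1.5]
width: 0.462
gripper_force: 26.0
```

>>> step_arm:
  moves:
    - [[0,0,0],[14,-32,0],35]
    - [[0,0,0],[12,-26,0],35]
    - [[0,0,0],[7,-16,0],35]
    - [[0,0,0],[3,-8,0],35]
    - [[0,0,0],[0,0,0],35]
    - [[0,0,0],[0,0,0],35]
    - [[0,0,0],[0,0,0],35]
    - [[0,0,0],[0,0,0],35]

```text
time: 4.65
ee_pos: [0.577, -0.06, 0.4166]
eef_rot: [[0.964, 0.266, -0.001], [0.266, -0.964, -0.001], [-0.001, 0.001, -1.0]]
wrist_force: [-0.1, 0.8, -2.3]
width: 0.46
gripper_force: 26.1
```

```bash
python3 - <<'E'
from h import *
o=bot.get_obs(); p,d,c=snap("wrist"); save("w2",p,1.5); np.savez("w2",p=p,d=d,**c); print(o["time"],o["ee_pos"],o["eef_rot"].round(3).tolist(),o["wrist_force"],o["width"])
E
```

```text
4.65 [ 0.57698213 -0.05995499  0.41655768] [[0.964, 0.266, -0.001], [0.266, -0.964, -0.001], [-0.001, 0.001, -1.0]] [-0.09373288  0.76764559 -2.29578763] 0.4603784057250221
```

View pics/w2.png

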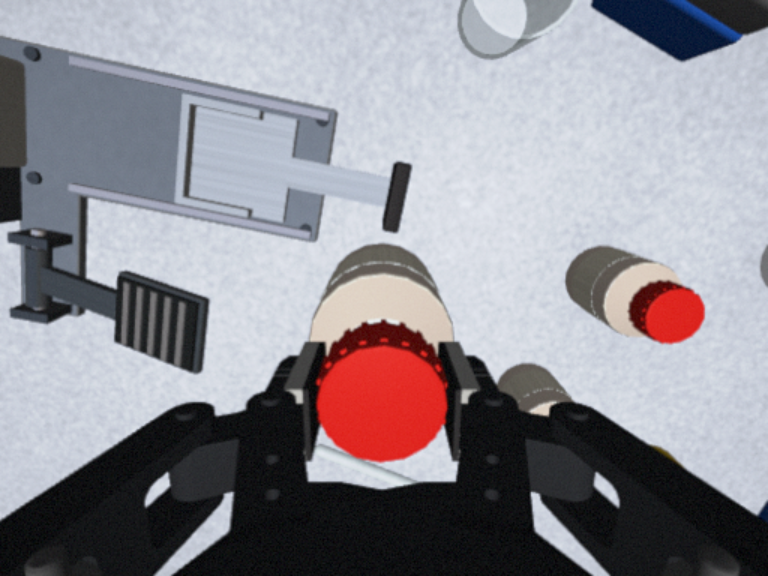

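The wrist view shows the carriage plate at about (245,158), its fence at (185,150), the handle at (397,197) and the pedal pad at (160,320), with the held bottle at (380,380). Now measuring the press frame.

```bash
python3 - <<'E'
from h import *
z=np.load("w2.npz"); p,d=z["p"],z["d"]; c={k:z[k] for k in ("fx","fy","cx","cy","k1","eye","rotation")}
P=cloud(c,d); hsv=cv2.cvtColor(p,cv2.COLOR_RGB2HSV); U=np.arange(512)[None,:].repeat(384,0); V=np.arange(384)[:,None].repeat(512,1)
def rep(n,m):
    Q=P[m]; r=cv2.minAreaRect((Q[:,:2]*1000).astype(np.float32)); print(n,len(Q),np.median(Q,0).round(4),np.round(r[0],1),np.round(r[1],1),round(r[2],2))
reg=lambda a,b,e,f:(U>a/1.5)&(U<b/1.5)&(V>e/1.5)&(V<f/1.5)
h=reg(375,420,155,240)&(P[...,2]>.055); rep("handle",h); print("zmax",np.nanmax(P[...,2][h]))
f=reg(170,310,85,225)&(abs(P[...,2]-.034)<.006); 
for lo,hi in ((.028,.041),(.017,.027)): rep("nestz%.3f"%lo,reg(170,305,90,225)&(P[...,2]>lo)&(P[...,2]<hi))
rep("pad",reg(112,210,268,375)&(P[...,2]>.05))
# bottle held: cap top & bottom
redcaps(p,d,c)
Z=P[...,2]
for v in (150,140,130,120,110,100,95): print(v,[(round(float(P[v,u,0]),3),round(float(P[v,u,1]),3),round(float(Z[v,u]),3)) for u in range(118,215,8)])
E
```

```text
handle 534 [ 0.6258 -0.0579  0.0698] [624.8 -58.1] [49.6 12. ] 4.1
zmax 0.07191712217078683
nestz0.028 1078 [0.6171 0.1052 0.0338] [615.2  83.8] [82.6 59.2] 4.13
nestz0.017 5188 [0.6185 0.066  0.0218] [616.3  68.7] [102.7 108.2] 4.47
pad 3150 [0.4941 0.0861 0.0833] [490.   94.6] [59.7 86.6] 3.06
cap [444. 208.] 1542 0.1104 [ 0.6013 -0.2556] 0.0207
cap [254. 262.] 6428 0.2709 [ 0.5757 -0.0599] 0.021
150 [(0.547, 0.119, -0.001), (0.55, 0.109, -0.0), (0.553, 0.099, 0.0), (0.556, 0.088, 0.001), (0.558, 0.079, -0.001), (0.564, 0.065, 0.013), (0.567, 0.053, 0.018), (0.57, 0.043, 0.019), (0.573, 0.034, 0.017), (0.575, 0.025, 0.012), (0.577, 0.015, 0.013), (0.58, 0.005, 0.012), (0.581, -0.003, -0.0)]
140 [(0.564, 0.114, 0.018), (0.567, 0.104, 0.019), (0.569, 0.094, 0.017), (0.575, 0.079, 0.035), (0.577, 0.07, 0.034), (0.58, 0.061, 0.035), (0.582, 0.052, 0.032), (0.583, 0.045, 0.021), (0.586, 0.036, 0.021), (0.588, 0.026, 0.02), (0.59, 0.018, 0.013), (0.593, 0.008, 0.013), (0.595, -0.001, 0.008)]
130 [(0.579, 0.108, 0.034), (0.579, 0.104, 0.023), (0.582, 0.095, 0.022), (0.584, 0.086, 0.02), (
[... 702 characters left out ...]
3, 0.022), (0.623, 0.034, 0.021), (0.626, 0.024, 0.023), (0.629, 0.015, 0.022), (0.631, 0.005, 0.022)]
100 [(0.611, 0.123, 0.012), (0.615, 0.107, 0.027), (0.617, 0.1, 0.022), (0.619, 0.091, 0.023), (0.622, 0.082, 0.022), (0.624, 0.073, 0.021), (0.627, 0.063, 0.022), (0.63, 0.054, 0.022), (0.632, 0.045, 0.023), (0.635, 0.036, 0.023), (0.637, 0.029, 0.011), (0.64, 0.019, 0.012), (0.642, 0.009, 0.013)]
95 [(0.617, 0.124, 0.012), (0.62, 0.108, 0.028), (0.622, 0.101, 0.022), (0.625, 0.092, 0.021), (0.628, 0.083, 0.022), (0.63, 0.074, 0.021), (0.633, 0.064, 0.022), (0.635, 0.056, 0.02), (0.638, 0.046, 0.022), (0.64, 0.037, 0.021), (0.643, 0.029, 0.013), (0.646, 0.02, 0.011), (0.648, 0.011, 0.013)]
```

>>> step_arm:
  moves:
    - [[0,0,0],[7,-11,0],35]
    - [[0,0,0],[13,-21,0],35]
    - [[0,0,0],[16,-26,0],35]
    - [[0,0,0],[16,-26,0],35]
    - [[0,0,0],[13,-20,0],35]
    - [[0,0,0],[7,-10.5,0],35]
    - [[0,0,0],[0,0,0],35]
    - [[0,0,0],[0,0,0],35]

```text
time: 5.37
ee_pos: [0.6158, 0.0723, 0.4164]
eef_rot: [[0.963, 0.271, -0.001], [0.271, -0.963, -0.001], [-0.001, 0.001, -1.0]]
wrist_force: [0.9, -1.0, -3.1]
width: 0.46
gripper_force: 26.0
```

>>> step_arm:
  moves:
    - [[0,0,0],[0,0,10],35]
    - [[0,0,0],[0,0,20],35]
    - [[0,0,0],[0,0,25],35]
    - [[0,0,0],[0,0,25],35]
    - [[0,0,0],[0,0,20],35]
    - [[0,0,0],[0,0,10],35]
    - [[0,0,0],[0,0,0],35]
    - [[0,0,0],[0,0,0],35]

```text
time: 6.03
ee_pos: [0.6158, 0.0708, 0.3064]
eef_rot: [[0.964, 0.268, -0.001], [0.268, -0.964, -0.001], [-0.001, 0.001, -1.0]]
wrist_force: [0.7, -0.8, -1.2]
width: 0.457
gripper_force: 26.0
```

```bash
python3 - <<'E'
from h import *
o=bot.get_obs(); p,d,c=snap("wrist"); save("w3",p,1.5); np.savez("w3",p=p,d=d,**c); print(o["time"],o["ee_pos"],o["eef_rot"].round(3).tolist(),o["wrist_force"],o["width"]); redcaps(p,d,c)
E
```

```text
6.0333 [0.61578572 0.07076506 0.30640468] [[0.964, 0.268, -0.001], [0.268, -0.964, -0.001], [-0.001, 0.001, -1.0]] [ 0.67353997 -0.77412462 -1.15325853] 0.45737605945270127
cap [254. 262.] 6428 0.1608 [0.6146 0.0707] 0.0212
```

View pics/w3.png

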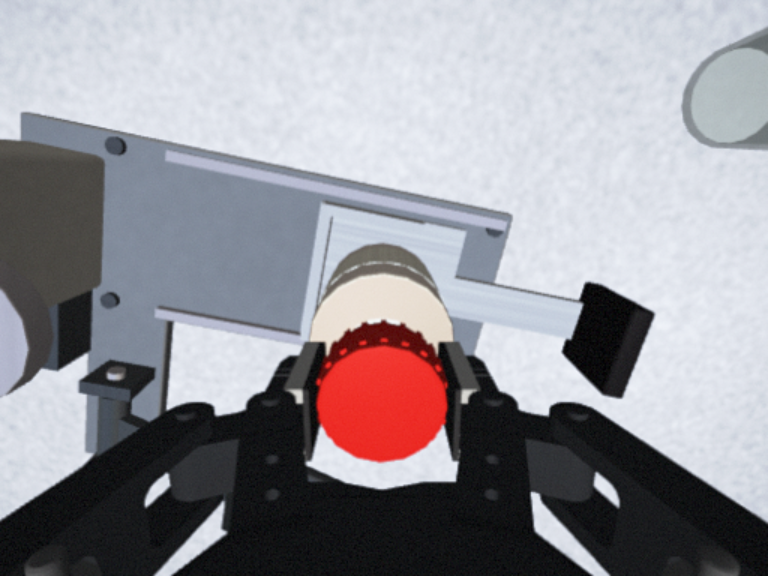

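The bottle (cap at (382,400)) is above the nest plate, between the fences. Lowering it gently.

>>> step_arm:
  moves:
    - [[0,0,0],[0,0,5],35]
    - [[0,0,0],[0,0,5],35]
    - [[0,0,0],[0,0,3],35]
    - [[0,0,0],[0,0,1],35]
    - [[0,0,0],[0,0,1],35]
    - [[0,0,0],[0,0,0],35]
    - [[0,0,0],[0,0,0],35]

```text
time: 6.67
ee_pos: [0.6159, 0.0722, 0.2918]
eef_rot: [[0.963, 0.27, 0.0], [0.27, -0.963, 0.0], [0.0, 0.0, -1.0]]
wrist_force: [0.2, 0.5, -1.5]
width: 0.457
gripper_force: 26.0
```

>>> step_arm:
  moves:
    - [[0,0,0],[0,0,0.5],35]
    - [[0,0,0],[0,0,0.5],35]
    - [[0,0,0],[0,0,0],35]

```text
time: 6.92
ee_pos: [0.6158, 0.0721, 0.2907]
eef_rot: [[0.963, 0.27, -0.0], [0.27, -0.963, -0.0], [-0.0, 0.0, -1.0]]
wrist_force: [-0.4, -0.6, -2.6]
width: 0.461
gripper_force: 26.0
```

>>> step_arm:
  moves:
    - [[0,0,0],[0,0,0.5],35]
    - [[0,0,0],[0,0,0.3],35]
    - [[0,0,0],[0,0,0],35]

```text
time: 7.17
ee_pos: [0.6159, 0.0722, 0.2901]
eef_rot: [[0.963, 0.27, 0.0], [0.27, -0.963, 0.0], [0.0, -0.0, -1.0]]
wrist_force: [0.2, 0.5, -1.6]
width: 0.46
gripper_force: 26.2
```

>>> step_arm:
  moves:
    - [[0,0,0],[0,0,0],50]
    - [[0,0,0],[0,0,0],55]
    - [[0,0,0],[0,0,0],70]
    - [[0,0,0],[0,0,0],90]
    - [[0,0,0],[0,0,0],100]
    - [[0,0,0],[0,0,0],100]
    - [[0,0,0],[0,0,-10],100]
    - [[0,0,0],[0,0,-20],100]

```text
time: 7.83
ee_pos: [0.6148, 0.072, 0.3184]
eef_rot: [[0.963, 0.27, -0.005], [0.27, -0.963, -0.001], [-0.005, -0.001, -1.0]]
wrist_force: [-0.9, -0.7, 0.3]
width: 1.0
gripper_force: 0.0
```

>>> step_arm:
  moves:
    - [[0,0,0],[0,0,-25],100]
    - [[0,0,0],[0,0,-25],100]
    - [[0,0,0],[0,0,-25],100]
    - [[0,0,0],[0,0,-10],100]
    - [[0,0,0],[0,0,0],100]
    - [[0,0,0],[0,0,0],100]

```text
time: 8.33
ee_pos: [0.6156, 0.0721, 0.4051]
eef_rot: [[0.963, 0.269, 0.001], [0.269, -0.963, 0.0], [0.001, 0.0, -1.0]]
wrist_force: [0.1, 0.1, 0.2]
width: 0.999
gripper_force: 0.0
```

```bash
cat >> h.py <<'E'
def check():
    for n in ("wrist","side"):
        o=bot.get_obs(); p,d,c=snap(n); np.savez("last_"+n,p=p,d=d,**c); print(n,o["time"],o["ee_pos"].round(4),o["eef_rot"].round(3).tolist(),o["wrist_force"].round(1)); redcaps(p,d,c)
        P=cloud(c,d); hsv=cv2.cvtColor(p,cv2.COLOR_RGB2HSV)
        m=(hsv[...,2]<70)&(P[...,2]>.06)&(P[...,2]<.076)&(abs(P[...,0]-.62)<.05)&(P[...,1]>-.09)&(P[...,1]<.13)
        Q=P[m]
        if len(Q)>20: print("handle",len(Q),cv2.minAreaRect((Q[:,:2]*1000).astype(np.float32)))
        m=(P[...,2]>.035)&(P[...,2]<.11)&(abs(P[...,0]-.485)<.045)&(P[...,1]>.03)&(P[...,1]<.15); Q=P[m]
        if len(Q)>20: print("pad",len(Q),Q.min(0).round(3),Q.max(0).round(3),np.median(Q,0).round(4))
E
python3 -c "
from h import *
check()
p=np.load('last_side.npz')['p']; save('s4',p[170:330,150:290],4)"
```

```text
wrist 8.3333 [0.6156 0.0721 0.4051] [[0.963, 0.269, 0.001], [0.269, -0.963, 0.0], [0.001, 0.0, -1.0]] [0.1 0.1 0.2]
cap [254. 195.] 1799 0.1446 [0.6147 0.0727] 0.0205
handle 552 ((625.6693115234375, -56.967960357666016), (48.28966522216797, 11.647782325744629), 4.837528705596924)
pad 3384 [0.46  0.05  0.049] [0.522 0.149 0.095] [0.4941 0.0911 0.0816]
side 8.3833 [0.6152 0.072  0.4039] [[0.963, 0.27, -0.002], [0.27, -0.963, -0.0], [-0.002, -0.0, -1.0]] [ 1.1  0.1 -0.2]
cap [320. 133.] 97 0.1209 [ 0.5545 -0.501 ] 0.0238
cap [373. 158.] 125 0.1213 [ 0.3499 -0.4631] 0.0209
cap [341. 163.] 139 0.1234 [ 0.4251 -0.3811] 0.0207
cap [270. 167.] 131 0.1113 [ 0.6005 -0.2546] 0.0203
cap [302. 186.] 146 0.1114 [ 0.4769 -0.2314] 0.0196
cap [195. 223.] 221 0.145 [0.6137 0.0758] 0.0201
handle 69 ((624.1428833007812, -54.541263580322266), (49.425537109375, 12.266308784484863), 2.4956657886505127)
pad 883 [0.457 0.052 0.049] [0.522 0.15  0.096] [0.4861 0.0994 0.0784]
```

View pics/s4.png

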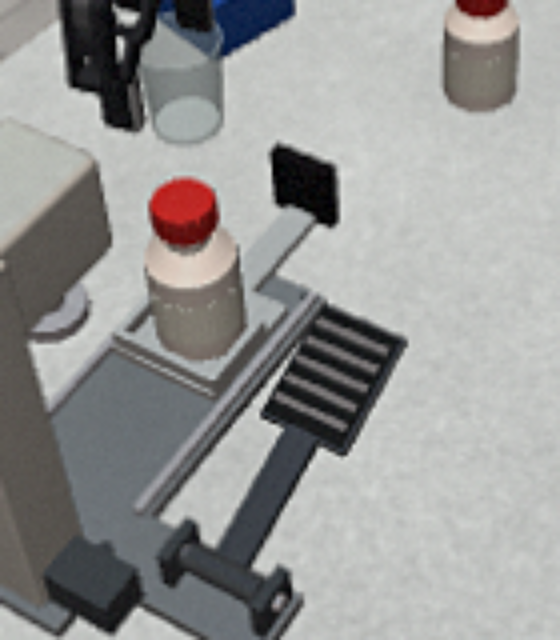

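The bottle stands upright in the nest, cap top at 0.1446 with bare neck showing. Next, grip the handle tab.

>>> step_arm:
  moves:
    - [[0,0,0],[-3,13,0],100]
    - [[0,0,0],[-5,26,0],100]
    - [[0,0,0],[-6,29,0],100]
    - [[0,0,0],[-6,29,0],100]
    - [[0,0,0],[-4,20,0],100]
    - [[0,0,0],[-2,10,0],100]
    - [[0,0,5.7],[0,0,0],100]
    - [[0,0,5.8],[0,0,0],100]

```text
time: 9.1
ee_pos: [0.6246, -0.059, 0.4037]
eef_rot: [[0.998, 0.065, -0.002], [0.065, -0.998, 0.0], [-0.002, -0.0, -1.0]]
wrist_force: [-0.2, 1.0, 0.5]
width: 0.997
gripper_force: 0.0
```

>>> step_arm:
  moves:
    - [[0,0,0],[0,0,15],100]
    - [[0,0,0],[0,0,25],100]
    - [[0,0,0],[0,0,25],100]
    - [[0,0,0],[0,0,25],100]
    - [[0,0,0],[0,0,20],100]
    - [[0,0,0],[0,0,10],100]
    - [[0,0,0],[0,0,0],100]
    - [[0,0,0],[0,0,0],100]

```text
time: 9.77
ee_pos: [0.625, -0.0571, 0.2844]
eef_rot: [[0.997, 0.072, -0.001], [0.072, -0.997, 0.0], [-0.001, -0.0, -1.0]]
wrist_force: [0.5, 0.3, 0.3]
width: 0.997
gripper_force: 0.0
```

```bash
python3 -c "
from h import *
check()
R=bot.get_obs(); print(rel(R['eef_rot'],R['ee_pos'],[.625,-.0575,.207]))"
```

```text
wrist 9.7667 [ 0.625  -0.0571  0.2844] [[0.997, 0.072, -0.001], [0.072, -0.997, 0.0], [-0.001, -0.0, -1.0]] [0.5 0.3 0.3]
handle 1504 ((620.173583984375, -7.194118499755859), (49.048770904541016, 114.02987670898438), 5.946952819824219)
pad 928 [0.492 0.051 0.077] [0.523 0.108 0.094] [0.5083 0.0583 0.0906]
side 9.8167 [ 0.6255 -0.0571  0.2854] [[0.997, 0.072, 0.001], [0.072, -0.997, 0.0], [0.001, 0.0, -1.0]] [0.2 0.6 0.3]
cap [320. 133.] 97 0.1213 [ 0.5545 -0.5009] 0.0209
cap [373. 158.] 125 0.1216 [ 0.3478 -0.4629] 0.0204
cap [341. 163.] 138 0.123 [ 0.4245 -0.3794] 0.0208
cap [270. 167.] 131 0.1112 [ 0.6001 -0.2545] 0.0201
cap [302. 186.] 146 0.111 [ 0.4759 -0.23  ] 0.019
cap [196. 223.] 221 0.1449 [0.6131 0.076 ] 0.0199
handle 73 ((624.0130004882812, -55.05512619018555), (47.17218017578125, 11.109400749206543), 4.272843837738037)
pad 879 [0.457 0.052 0.051] [0.521 0.15  0.097] [0.486  0.0988 0.0784]
[-0.9  0.2 79. ]
```

>>> step_arm:
  moves:
    - [[0,0,0],[0,0,15],100]
    - [[0,0,0],[0,0,20],100]
    - [[0,0,0],[0,0,20],100]
    - [[0,0,0],[0,0,15],100]
    - [[0,0,0],[0,0,7],100]
    - [[0,0,0],[0,0,0],70]
    - [[0,0,0],[0,0,0],45]
    - [[0,0,0],[0,0,0],30]
  force: 30

```text
time: 10.53
ee_pos: [0.6258, -0.0573, 0.2093]
eef_rot: [[0.997, 0.072, 0.003], [0.072, -0.997, -0.0], [0.003, 0.0, -1.0]]
wrist_force: [0.5, -0.4, 0.1]
width: 0.605
gripper_force: 0.0
```

>>> step_arm:
  moves:
    - [[0,0,0],[0,0,0],20]
    - [[0,0,0],[0,0,0],14]
    - [[0,0,0],[0,0,0],10]
    - [[0,0,0],[0,0,0],5]
    - [[0,0,0],[0,0,0],5]
    - [[0,0,0],[0,0,0],5]

```text
time: 11.03
ee_pos: [0.6254, -0.0574, 0.2087]
eef_rot: [[0.997, 0.072, 0.001], [0.072, -0.997, -0.0], [0.001, 0.0, -1.0]]
wrist_force: [0.0, -0.1, 5.5]
width: 0.134
gripper_force: 34.0
```

>>> step_arm:
  moves:
    - [[0,0,0],[0,-1.5,0],5]
    - [[0,0,0],[0,-3,0],5]
    - [[0,0,0],[0,-5,0],5]
    - [[0,0,0],[0,-7,0],5]
    - [[0,0,0],[0,-8,0],5]
    - [[0,0,0],[0,-8,0],5]
    - [[0,0,0],[0,-8,0],5]
    - [[0,0,0],[0,-8,0],5]

```text
time: 11.7
ee_pos: [0.622, -0.0103, 0.2087]
eef_rot: [[0.998, 0.07, 0.002], [0.07, -0.998, -0.002], [0.001, 0.002, -1.0]]
wrist_force: [-0.6, -3.4, 5.1]
width: 0.137
gripper_force: 33.9
```

>>> step_arm:
  moves:
    - [[0,0,0],[0,-8,0],5]
    - [[0,0,0],[0,-8,0],5]
    - [[0,0,0],[0,-8,0],5]
    - [[0,0,0],[0,-7,0],5]
    - [[0,0,0],[0,-5,0],5]
    - [[0,0,0],[0,-4,0],5]
    - [[0,0,0],[0,-3,0],5]
    - [[0,0,0],[0,-2,0],5]

```text
time: 12.37
ee_pos: [0.6188, 0.0354, 0.2087]
eef_rot: [[0.997, 0.071, 0.002], [0.071, -0.997, -0.001], [0.002, 0.001, -1.0]]
wrist_force: [0.5, -2.8, 6.6]
width: 0.136
gripper_force: 34.0
```

>>> step_arm:
  moves:
    - [[0,0,0],[0,-2,0],5]
    - [[0,0,0],[0,-2,0],5]
    - [[0,0,0],[0,-2,0],5]
    - [[0,0,0],[0,-2,0],5]

```text
time: 12.7
ee_pos: [0.6183, 0.0429, 0.2087]
eef_rot: [[0.997, 0.071, 0.002], [0.071, -0.997, -0.001], [0.002, 0.001, -1.0]]
wrist_force: [-0.7, -1.8, 6.0]
width: 0.133
gripper_force: 33.9
```

>>> step_arm:
  moves:
    - [[0,0,0],[0,-2,0],5]
    - [[0,0,0],[0,-2,0],5]
    - [[0,0,0],[0,-2,0],5]
    - [[0,0,0],[0,0,0],5]

```text
time: 13.03
ee_pos: [0.6178, 0.0496, 0.2087]
eef_rot: [[0.997, 0.071, 0.002], [0.071, -0.997, -0.001], [0.002, 0.001, -1.0]]
wrist_force: [0.6, -0.2, 5.2]
width: 0.133
gripper_force: 34.0
```

>>> step_arm:
  moves:
    - [[0,0,0],[0,-1.5,0],5]
    - [[0,0,0],[0,-1.5,0],5]
    - [[0,0,0],[0,-1.5,0],5]
    - [[0,0,0],[0,0,0],5]

```text
time: 13.37
ee_pos: [0.6175, 0.0539, 0.2087]
eef_rot: [[0.997, 0.071, 0.002], [0.071, -0.997, -0.001], [0.002, 0.001, -1.0]]
wrist_force: [-0.6, -1.5, 5.5]
width: 0.139
gripper_force: 34.0
```

```bash
python3 -c "
from h import *
check()"
```

```text
wrist 13.3667 [0.6175 0.0539 0.2087] [[0.997, 0.071, 0.002], [0.071, -0.997, -0.001], [0.002, 0.001, -1.0]] [-0.6 -1.5  5.5]
handle 3707 ((617.9165649414062, 54.173187255859375), (40.97734069824219, 41.42662811279297), 48.100074768066406)
side 13.4167 [0.6175 0.0539 0.2087] [[0.997, 0.071, 0.002], [0.071, -0.997, -0.001], [0.002, 0.001, -1.0]] [-1.3 -2.1  5.8]
cap [320. 133.] 95 0.1208 [ 0.5561 -0.503 ] 0.0204
cap [463. 144.] 81 0.1715 [ 0.1207 -0.616 ] 0.0177
cap [373. 158.] 125 0.1215 [ 0.3484 -0.4643] 0.0209
cap [341. 163.] 137 0.123 [ 0.4235 -0.3813] 0.02
cap [270. 167.] 131 0.1109 [ 0.6002 -0.2526] 0.0192
cap [302. 186.] 146 0.1112 [ 0.4763 -0.2304] 0.0187
cap [168. 256.] 143 0.1434 [0.6009 0.188 ] 0.0191
handle 63 ((603.8265380859375, 55.381248474121094), (24.738313674926758, 38.30835723876953), 1.4110488891601562)
pad 882 [0.457 0.051 0.052] [0.521 0.15  0.097] [0.4858 0.0986 0.0785]
```

>>> step_arm:
  moves:
    - [[0,0,0],[0,-1.5,0],5]
    - [[0,0,0],[0,-1.5,0],5]
    - [[0,0,0],[0,0,0],5]

```text
time: 13.72
ee_pos: [0.6173, 0.0568, 0.2087]
eef_rot: [[0.997, 0.071, 0.002], [0.071, -0.997, -0.001], [0.002, 0.001, -1.0]]
wrist_force: [-0.9, -1.8, 5.0]
width: 0.135
gripper_force: 34.0
```

>>> step_arm:
  moves:
    - [[0,0,0],[0,-1.5,0],5]
    - [[0,0,0],[0,-1.5,0],5]
    - [[0,0,0],[0,0,0],5]

```text
time: 13.97
ee_pos: [0.6171, 0.0598, 0.2087]
eef_rot: [[0.997, 0.071, 0.002], [0.071, -0.997, -0.001], [0.002, 0.001, -1.0]]
wrist_force: [0.5, -0.7, 5.5]
width: 0.14
gripper_force: 34.0
```

>>> step_arm:
  moves:
    - [[0,0,0],[0,-1.5,0],5]
    - [[0,0,0],[0,0,0],5]

```text
time: 14.13
ee_pos: [0.617, 0.0607, 0.2087]
eef_rot: [[0.997, 0.071, 0.002], [0.071, -0.997, -0.001], [0.002, 0.002, -1.0]]
wrist_force: [0.2, -2.8, 5.5]
width: 0.138
gripper_force: 34.0
```

>>> step_arm:
  moves:
    - [[0,0,0],[0,-1.5,0],5]
    - [[0,0,0],[0,0,0],5]

```text
time: 14.3
ee_pos: [0.617, 0.061, 0.2088]
eef_rot: [[0.998, 0.07, 0.002], [0.07, -0.998, -0.003], [0.002, 0.003, -1.0]]
wrist_force: [-0.2, -5.4, 5.3]
width: 0.137
gripper_force: 33.9
```

>>> step_arm:
  moves:
    - [[0,0,0],[0,-1,0],5]
    - [[0,0,0],[0,0,0],5]
    - [[0,0,0],[0,0,0],5]

```text
time: 14.55
ee_pos: [0.617, 0.0611, 0.2087]
eef_rot: [[0.998, 0.069, 0.002], [0.069, -0.998, -0.004], [0.002, 0.004, -1.0]]
wrist_force: [0.1, -6.2, 6.1]
width: 0.142
gripper_force: 33.8
```

The carriage is against its stop at 118 mm of travel. Release, rise, and go over the pedal pad.

>>> step_arm:
  moves:
    - [[0,0,0],[0,1.5,0],5]
    - [[0,0,0],[0,0,0],25]
    - [[0,0,0],[0,0,0],45]
    - [[0,0,0],[0,0,0],60]
    - [[0,0,0],[0,0,-10],70]
    - [[0,0,0],[0,0,-20],70]
    - [[0,0,0],[0,0,-30],70]
    - [[0,0,0],[0,0,-30],50]

```text
time: 15.22
ee_pos: [0.6157, 0.0635, 0.2985]
eef_rot: [[0.997, 0.073, -0.002], [0.073, -0.997, -0.0], [-0.002, -0.0, -1.0]]
wrist_force: [0.2, 0.2, 0.8]
width: 0.576
gripper_force: 0.0
```

>>> step_arm:
  moves:
    - [[0,0,0],[-15,0,-5],0]
    - [[0,0,0],[-30,-8,0],0]
    - [[0,0,0],[-30,-14,0],0]
    - [[0,0,0],[-30,-14,0],0]
    - [[0,0,0],[-20,-6,0],0]
    - [[0,0,0],[0,0,0],0]
    - [[0,0,0],[0,0,0],0]

```text
time: 15.8
ee_pos: [0.4874, 0.0966, 0.3034]
eef_rot: [[0.997, 0.074, -0.0], [0.074, -0.997, 0.0], [-0.0, -0.0, -1.0]]
wrist_force: [1.0, 0.5, 0.5]
width: -0.001
gripper_force: 0.0
```

```bash
python3 -c "
from h import *
check()
R=bot.get_obs(); print(rel(R['eef_rot'],R['ee_pos'],[.4895,.0946,.254]),R['width'])
z=np.load('last_side.npz'); save('s5',z['p'][170:330,100:290],4)"
```

```text
wrist 15.8 [0.4874 0.0966 0.3034] [[0.997, 0.074, -0.0], [0.074, -0.997, 0.0], [-0.0, -0.0, -1.0]] [1.  0.5 0.5]
cap [60. 10.] 1655 0.1439 [0.5906 0.1889] 0.0143
handle 1236 ((608.865234375, 60.49879455566406), (34.53300476074219, 12.141956329345703), 4.058349132537842)
pad 8802 [0.458 0.05  0.05 ] [0.522 0.15  0.095] [0.494  0.0898 0.0825]
side 15.85 [0.4889 0.0963 0.3035] [[0.997, 0.073, 0.002], [0.073, -0.997, 0.001], [0.002, -0.0, -1.0]] [ 0.5 -0.2  0.7]
cap [320. 133.] 96 0.1211 [ 0.5556 -0.5022] 0.0215
cap [373. 158.] 124 0.1211 [ 0.3492 -0.4647] 0.0211
cap [341. 163.] 137 0.1235 [ 0.4257 -0.3804] 0.0212
cap [270. 167.] 131 0.111 [ 0.5993 -0.2544] 0.0202
cap [302. 186.] 146 0.1114 [ 0.4758 -0.23  ] 0.0197
cap [166. 258.] 147 0.1439 [0.6014 0.1938] 0.0184
handle 86 ((616.1339721679688, 63.962467193603516), (49.16364669799805, 12.955965995788574), 0.6718972325325012)
pad 833 [0.456 0.052 0.05 ] [0.521 0.15  0.096] [0.4843 0.1021 0.0773]
[-0.4  1.4 49.5] 0.0040484945940497275
```

View pics/s5.png

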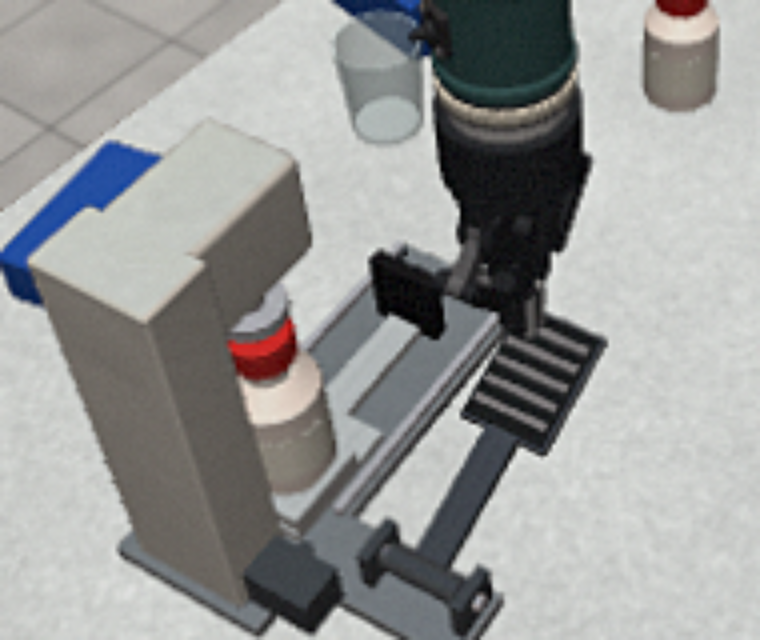

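The bottle stands under the ram with the cap still up, and the shut fingers are over the pedal pad. Pressing.

>>> step_arm:
  moves:
    - [[0,0,0],[0,2,15],0]
    - [[0,0,0],[0,2,15],0]
    - [[0,0,0],[0,0,10],0]
    - [[0,0,0],[0,0,6],0]
    - [[0,0,0],[0,0,6],0]
    - [[0,0,0],[0,0,6],0]
    - [[0,0,0],[0,0,6],0]
    - [[0,0,0],[0,0,0],0]

```text
time: 16.57
ee_pos: [0.4898, 0.0916, 0.2386]
eef_rot: [[0.997, 0.071, 0.001], [0.071, -0.997, -0.0], [0.001, 0.0, -1.0]]
wrist_force: [0.0, -1.1, 5.4]
width: -0.005
gripper_force: 2.5
```

>>> step_arm:
  moves:
    - [[0,0,0],[0,1,5],0]
    - [[0,0,0],[0,1,5],0]
    - [[0,0,0],[0,1,5],0]
    - [[0,0,0],[0,0,4],0]
    - [[0,0,0],[0,0,0],0]
    - [[0,0,0],[0,0,0],0]

```text
time: 17.07
ee_pos: [0.4899, 0.088, 0.2207]
eef_rot: [[0.997, 0.071, 0.002], [0.071, -0.997, -0.001], [0.002, 0.001, -1.0]]
wrist_force: [0.1, -3.4, 8.0]
width: 0.003
gripper_force: 3.7
```

>>> step_arm:
  moves:
    - [[0,0,0],[0,0,3],0]
    - [[0,0,0],[0,0,2],0]
    - [[0,0,0],[0,0,0],0]

```text
time: 17.32
ee_pos: [0.49, 0.0876, 0.2167]
eef_rot: [[0.998, 0.07, 0.002], [0.07, -0.998, -0.001], [0.002, 0.001, -1.0]]
wrist_force: [-0.6, -3.6, 17.3]
width: 0.002
gripper_force: 8.2
```

>>> step_arm:
  moves:
    - [[0,0,0],[0,0,2],0]
    - [[0,0,0],[0,0,2],0]
    - [[0,0,0],[0,0,0],0]

```text
time: 17.57
ee_pos: [0.4899, 0.0874, 0.2162]
eef_rot: [[0.998, 0.07, 0.003], [0.07, -0.998, -0.001], [0.003, 0.001, -1.0]]
wrist_force: [-7.4, -4.4, 55.8]
width: -0.001
gripper_force: 27.6
```

>>> step_arm:
  moves:
    - [[0,0,0],[0,0,2],0]
    - [[0,0,0],[0,0,0],0]
    - [[0,0,0],[0,0,0],0]

```text
time: 17.82
ee_pos: [0.4898, 0.0874, 0.216]
eef_rot: [[0.998, 0.07, 0.004], [0.07, -0.998, -0.0], [0.004, 0.001, -1.0]]
wrist_force: [-10.2, -5.0, 75.5]
width: 0.001
gripper_force: 37.4
```

The pedal is on its stop (force jumped at TCP z 0.216). Easing up.

>>> step_arm:
  moves:
    - [[0,0,0],[0,0,-3],0]
    - [[0,0,0],[0,0,-4],0]
    - [[0,0,0],[0,0,-6],0]
    - [[0,0,0],[0,0,-8],0]
    - [[0,0,0],[0,0,-8],0]
    - [[0,0,0],[0,0,-8],0]
    - [[0,0,0],[0,0,-8],0]
    - [[0,0,0],[0,0,-12],0]

```text
time: 18.48
ee_pos: [0.4887, 0.0889, 0.266]
eef_rot: [[0.997, 0.073, -0.002], [0.073, -0.997, -0.001], [-0.002, 0.0, -1.0]]
wrist_force: [0.3, -0.5, -0.8]
width: 0.0
gripper_force: 0.0
```

>>> step_arm:
  moves:
    - [[0,0,0],[0,0,-20],0]
    - [[0,0,0],[0,0,-10],0]
    - [[0,0,0],[0,0,0],0]
    - [[0,0,0],[0,0,0],0]

```text
time: 18.82
ee_pos: [0.489, 0.0885, 0.2961]
eef_rot: [[0.997, 0.072, 0.0], [0.072, -0.997, -0.0], [0.0, 0.0, -1.0]]
wrist_force: [1.0, 0.9, 0.4]
width: 0.002
gripper_force: 0.0
```

```bash
python3 -c "
from h import *
check()
z=np.load('last_side.npz'); save('s6',z['p'][170:330,100:290],4)"
```

```text
wrist 18.8167 [0.489  0.0885 0.2961] [[0.997, 0.072, 0.0], [0.072, -0.997, -0.0], [0.0, 0.0, -1.0]] [1.  0.9 0.4]
cap [45. 12.] 2104 0.1338 [0.5909 0.1868] 0.0135
handle 1262 ((608.239501953125, 60.20911407470703), (33.41839599609375, 12.360601425170898), 4.192253589630127)
pad 8823 [0.457 0.05  0.049] [0.521 0.15  0.095] [0.4954 0.0922 0.0818]
side 18.8667 [0.4888 0.0886 0.2955] [[0.997, 0.072, -0.001], [0.072, -0.997, -0.0], [-0.001, 0.0, -1.0]] [ 0.2  0.3 -0.4]
cap [320. 133.] 95 0.1215 [ 0.5542 -0.5031] 0.0225
cap [373. 158.] 126 0.1215 [ 0.3479 -0.4624] 0.0211
cap [341. 163.] 139 0.1233 [ 0.4245 -0.3794] 0.0208
cap [270. 167.] 131 0.111 [ 0.6013 -0.255 ] 0.0195
cap [302. 186.] 146 0.111 [ 0.4754 -0.2306] 0.0195
cap [166. 260.] 187 0.1341 [0.6044 0.194 ] 0.0191
handle 92 ((616.518798828125, 63.12458801269531), (49.98945999145508, 12.807953834533691), 6.95317268371582)
pad 820 [0.457 0.052 0.049] [0.521 0.15  0.096] [0.4839 0.1023 0.0775]
```

View pics/s6.png

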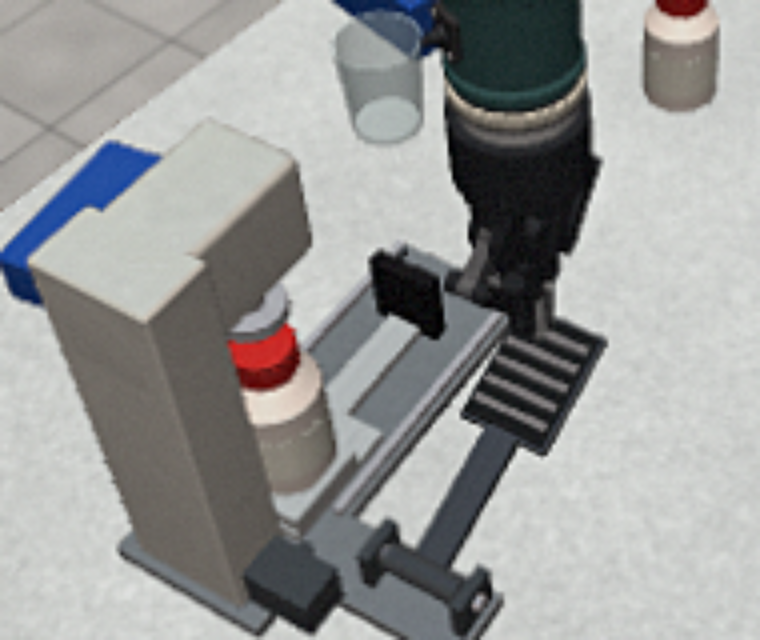

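The cap is seated (top at 0.134, 10 mm lower), the pedal is up and the bottle stands. Back to the handle.

>>> step_arm:
  moves:
    - [[0,0,0],[15,6,0],40]
    - [[0,0,0],[30,12,0],80]
    - [[0,0,0],[30,12,0],80]
    - [[0,0,0],[30,6,0],80]
    - [[0,0,0],[20,0.5,0],80]
    - [[0,0,0],[0.5,0,0],80]
    - [[0,0,0],[0,0,0],80]
    - [[0,0,0],[0,0,0],80]

```text
time: 19.58
ee_pos: [0.6156, 0.0616, 0.2945]
eef_rot: [[0.997, 0.072, -0.004], [0.072, -0.997, -0.0], [-0.004, 0.0, -1.0]]
wrist_force: [-0.6, -0.5, 0.4]
width: 0.801
gripper_force: 0.0
```

>>> step_arm:
  moves:
    - [[0,0,0],[0,0,15],80]
    - [[0,0,0],[0,0,25],80]
    - [[0,0,0],[0,0,25],80]
    - [[0,0,0],[0,0,15],80]
    - [[0,0,0],[0,0,7],80]
    - [[0,0,0],[0,0,0],80]
    - [[0,0,0],[0,0,0],80]

```text
time: 20.17
ee_pos: [0.6163, 0.0617, 0.2089]
eef_rot: [[0.997, 0.072, -0.001], [0.072, -0.997, -0.0], [-0.001, 0.0, -1.0]]
wrist_force: [-0.1, -0.0, 0.5]
width: 0.801
gripper_force: 0.0
```

Grip, then draw out gently.

>>> step_arm:
  moves:
    - [[0,0,0],[0,0,0],50]
    - [[0,0,0],[0,0,0],35]
    - [[0,0,0],[0,0,0],25]
    - [[0,0,0],[0,0,0],18]
    - [[0,0,0],[0,0,0],12]
    - [[0,0,0],[0,0,0],5]
    - [[0,0,0],[0,0,0],5]
    - [[0,0,0],[0,0,0],5]

```text
time: 20.83
ee_pos: [0.6173, 0.0606, 0.2097]
eef_rot: [[0.997, 0.071, 0.001], [0.071, -0.997, -0.001], [0.001, 0.001, -1.0]]
wrist_force: [-0.1, -2.3, 5.5]
width: 0.139
gripper_force: 31.2
```

>>> step_arm:
  moves:
    - [[0,0,0],[0,1.5,0],5]
    - [[0,0,0],[0,3,0],5]
    - [[0,0,0],[0,5,0],5]
    - [[0,0,0],[0,7,0],5]
    - [[0,0,0],[0,8,0],5]
    - [[0,0,0],[0,8,0],5]
    - [[0,0,0],[0,8,0],5]
    - [[0,0,0],[0,8,0],5]

```text
time: 21.5
ee_pos: [0.6205, 0.0151, 0.2097]
eef_rot: [[0.997, 0.073, 0.0], [0.073, -0.997, 0.003], [0.001, -0.003, -1.0]]
wrist_force: [-1.5, 3.2, 6.2]
width: 0.135
gripper_force: 31.3
```

>>> step_arm:
  moves:
    - [[0,0,0],[0,8,0],5]
    - [[0,0,0],[0,8,0],5]
    - [[0,0,0],[0,8,0],5]
    - [[0,0,0],[0,8,0],5]
    - [[0,0,0],[0,7,0],5]
    - [[0,0,0],[0,6,0],5]
    - [[0,0,0],[0,5,0],5]
    - [[0,0,0],[0,4,0],5]

```text
time: 22.17
ee_pos: [0.6244, -0.0395, 0.2096]
eef_rot: [[0.997, 0.072, 0.0], [0.072, -0.997, 0.002], [0.0, -0.002, -1.0]]
wrist_force: [-1.4, 3.5, 6.9]
width: 0.136
gripper_force: 31.4
```

>>> step_arm:
  moves:
    - [[0,0,0],[0,3,0],5]
    - [[0,0,0],[0,2,0],5]
    - [[0,0,0],[0,1.5,0],5]
    - [[0,0,0],[0,1.5,0],5]
    - [[0,0,0],[0,0,0],5]

```text
time: 22.58
ee_pos: [0.6249, -0.0477, 0.2097]
eef_rot: [[0.997, 0.072, 0.0], [0.072, -0.997, 0.002], [0.0, -0.002, -1.0]]
wrist_force: [-2.4, 0.6, 6.6]
width: 0.135
gripper_force: 31.3
```

>>> step_arm:
  moves:
    - [[0,0,0],[0,1.5,0],5]
    - [[0,0,0],[0,2,0],5]
    - [[0,0,0],[0,2,0],5]
    - [[0,0,0],[0,1.5,0],5]
    - [[0,0,0],[0,1.5,0],5]
    - [[0,0,0],[0,0,0],5]

```text
time: 23.08
ee_pos: [0.6255, -0.0561, 0.2096]
eef_rot: [[0.997, 0.072, 0.0], [0.072, -0.997, 0.002], [0.0, -0.002, -1.0]]
wrist_force: [-1.8, 0.7, 6.8]
width: 0.137
gripper_force: 31.4
```

>>> step_arm:
  moves:
    - [[0,0,0],[0,1,0],5]
    - [[0,0,0],[0,1,0],5]
    - [[0,0,0],[0,1,0],5]
    - [[0,0,0],[0,0,0],5]

```text
time: 23.42
ee_pos: [0.6258, -0.0589, 0.2096]
eef_rot: [[0.997, 0.072, -0.0], [0.072, -0.997, 0.002], [0.0, -0.002, -1.0]]
wrist_force: [-1.9, 1.1, 6.3]
width: 0.134
gripper_force: 31.4
```

>>> step_arm:
  moves:
    - [[0,0,0],[0,0,0],20]
    - [[0,0,0],[0,0,0],40]
    - [[0,0,0],[0,0,0],60]
    - [[0,0,0],[0,0,0],80]
    - [[0,0,0],[0,0,-15],80]
    - [[0,0,0],[0,0,-25],80]
    - [[0,0,0],[0,0,-35],80]
    - [[0,0,0],[0,0,-40],80]

```text
time: 24.08
ee_pos: [0.6248, -0.0601, 0.3231]
eef_rot: [[0.997, 0.072, -0.005], [0.072, -0.997, 0.0], [-0.005, -0.001, -1.0]]
wrist_force: [0.9, -0.1, 0.3]
width: 0.797
gripper_force: 0.0
```

>>> step_arm:
  moves:
    - [[0,0,0],[0,0,-40],80]
    - [[0,0,0],[0,0,-30],80]
    - [[0,0,0],[0,0,-10],80]
    - [[0,0,0],[0,0,0],80]
    - [[0,0,0],[0,0,0],80]
    - [[0,0,0],[0,0,0],80]

```text
time: 24.58
ee_pos: [0.6248, -0.0601, 0.4017]
eef_rot: [[0.997, 0.072, -0.004], [0.072, -0.997, 0.0], [-0.004, -0.0, -1.0]]
wrist_force: [-0.6, -1.2, 0.5]
width: 0.797
gripper_force: 0.0
```

```bash
python3 -c "
from h import *
check()
z=np.load('last_wrist.npz'); save('w7',z['p'],1.5)"
```

```text
wrist 24.5833 [ 0.6248 -0.0601  0.4017] [[0.997, 0.072, -0.004], [0.072, -0.997, 0.0], [-0.004, -0.0, -1.0]] [-0.6 -1.2  0.5]
cap [103. 191.] 1921 0.1342 [0.6143 0.072 ] 0.0208
cap [452. 220.] 1605 0.1104 [ 0.6024 -0.2556] 0.0208
cap [398. 341.] 76 0.1102 [ 0.4624 -0.2278] 0.0112
handle 473 ((624.83984375, -9.337806701660156), (48.67464065551758, 108.90736389160156), 0.901660680770874)
pad 1228 [0.481 0.06  0.05 ] [0.522 0.15  0.091] [0.5083 0.1058 0.0753]
side 24.6333 [ 0.6249 -0.06    0.4014] [[0.997, 0.072, -0.005], [0.072, -0.997, 0.0], [-0.005, -0.0, -1.0]] [-0.  -0.   0.8]
cap [320. 133.] 96 0.1213 [ 0.5526 -0.5046] 0.022
cap [373. 158.] 127 0.1212 [ 0.3506 -0.4636] 0.0215
cap [341. 163.] 137 0.1229 [ 0.4245 -0.3809] 0.0196
cap [270. 167.] 131 0.1108 [ 0.6    -0.2545] 0.0197
cap [302. 186.] 146 0.1112 [ 0.4768 -0.2291] 0.0199
cap [196. 225.] 217 0.1346 [0.6131 0.0751] 0.0194
handle 71 ((624.056396484375, -54.597599029541016), (49.901084899902344, 9.630613327026367), 4.3532609939575195)
pad 884 [0.457 0.052 0.053] [0.521 0.15  0.096] [0.4858 0.0994 0.078 ]
```

View pics/w7.png

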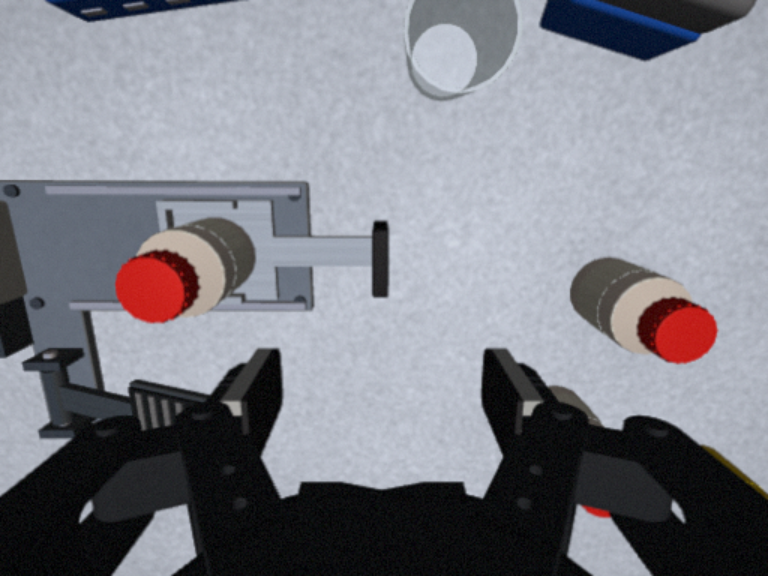

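The bottle (cap at (158,287)) stands capped in the nest, the carriage is out with the handle at (381,260), and the pedal is up. Nothing touches the arm.

```bash
python3 -c "
from workcell import bot
print(bot.sign_off())"
```

```text
the job is handed in; nothing more can be done
None
```

The job is handed in: the proud cap is pressed down about 10 mm, the bottle stands in the drawn-out carriage with the pedal back up, and by the cameras the two other white bottles have not moved and the beaker still stands (the jar was not checked at the end); the hand-in returned no verdict.

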